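# Open the filter compartment of a bench vacuum pump

### The arm

A 6-joint arm with a two-finger parallel gripper is mounted at the origin on a cart in front of the work surface, level with it; the furniture and walls round the work are solid. World frame = base frame: x ahead of the robot, y to its left, z up, the work surface at z = 0. Lengths are in mm, angles in rad, forces in N, time in s.
With the tool pointing down it reaches from about 300 to 775 mm from the base axis. Payload 14.6 kg.
Tool frame: the origin (TCP) lies midway between the tips of the shut fingers; the grasp point (between the pads) lies 19 mm behind it (manip.hold_point_z is the distance from the TCP to the grasp point, in mm); z points along the fingers, y is the direction in which the jaws open and shut (so a half turn about z gives the same grasp; the last joint's range is limited). The gripper opens to 94 mm and grips with 3 to 60 N. Pads are 16 mm wide; open, the fingers measure 119 mm over their backs; the gripper's body (75 mm by 177 mm) begins 78 mm behind the grasp point.
Start: joints at [-1.323, 0.3, 1.521, -0, 1.321, -0.067], TCP at [170.287, -522.964, 205.446] pointing down, gripper open.
Joint ranges: [-3.03, 3.03], [-0.79, 2.21], [0.23, 2.52], [-1.04, 4.18], [0, 3.07], [-2.55, 2.55]. Speed limits (rad/s): [2.22, 2.22, 2.57, 3.14, 3.14, 3.14].

### API

Orientations are given as [roll, pitch, yaw] about the fixed x, y, z axes, in that order (R = Rz(yaw) Ry(pitch) Rx(roll)).
In Python, from cell import manip gives the robot as it stands.
- The arm moves only by the shell command python3 -m crank 'ROWS' [OPENING] [FORCE]. ROWS is JSON, a list of rows, each an object with "offset": the shift along the world's x, y, z in m, a list of three; "spin": the turn about the world's z in degrees. In form: [{"offset": [dx, dy, dz], "spin": spin}, ...]. A call has exactly 8 rows; each row is the pose to reach, as a shift and turn from the pose measured when the call began; what a row does not reach only later rows make up. A row lasts 1/12 s, in which the tool goes at most 41.7 mm and 7.16 degrees, less where a joint would pass 70% of its speed; a pose out of reach is approached as far as the arm can. A call with a gripper value outside its range is refused whole. OPENING is the opening, from 0 (shut) to 1 (fully open), set as the call begins (- or left out, the last holds). The fingers move at their own pace and stop on an object; FORCE is the grip in N (left out, the last holds). Time passes only in rows, so rows that repeat a pose let the fingers close, or fill a call up. It gives the time, the measured TCP pose, the force and the opening at its end, in the units of the state.
- manip.read_state(): the state, without advancing time (a new reading comes with each control period).
- manip.camera(name): name is "scene" or "top" or "wrist"; returns a dict with "pixels" (384x512x3 uint8, red, green, blue), "fx", "fy", "cx", "cy" (pixels), "k1" (the pictures are not rectified: a ray, as slopes to the right and down, at radius r is drawn at 1 + k1 r^2 times it, then the intrinsics apply), "extrinsics" (4x4, takes a point from world to camera coordinates); the wrist camera has in their place "hand_eye" (4x4, takes a point from camera to tool coordinates, whose origin is the TCP and whose axes are the flange's). Camera axes: x right, y down, z forward; pixel columns grow to the right and rows downward; lengths in mm; the calibration is good to about 2 mm. A picture is of the moment at which its call begins: read the wrist's pose just before it. There is no depth.
- manip.sign_off(): hands the job in, once; it reports no verdict.
Trained networks look in a picture, given as the dict that the camera call returned (one of the last four; its "shot" number tells which), for a name from the list of things; names that differ only in an ending like _2 or _b are one class to them, and where a whole thing is asked for, a point or a joint stands for the part that bears it (a point fixed in the world has none). Each returns a list of dicts, best first, with "conf" (0 to 1); they miss things now and then, are a little off and sometimes report something else, mostly with a low value. They report only what shows in the picture. A call takes as long as a camera call. They do not tell look-alikes from the thing itself.
- manip.search_frame(picture, name): "location" ([x, y, z] in mm, in world coordinates, good to about 4 mm: the middle of the surface that is visible of it).
- manip.masks_of(picture, name): "mask" (384x512 bool, what is visible of it).
The state is a dict: "clock": time; "joints": joint angles; "qd": joint speeds; "effort": joint torques, N m; "eef_pos": TCP position; "eef_rot": TCP orientation; "wrist_force": force on the tool from outside, world axes, zero at the start; "moment": the same for the moment, N m; "finger_gap": finger opening in mm.
Only numpy, scipy, OpenCV 4.12 (cv2) and the standard library are available. Lean on these libraries where they do the work, as an engineer would, in place of code of your own. Each camera call takes 0.05 s, during which the arm holds its last target. There are 200 camera calls.

### The job

The pump's inlet filter is due for a change: switch the vacuum pump off by pressing down the raised end of its rocker switch, then press the snap tab in front of the louvred filter cover down and, while it is down, push the cover back off its seat, all the way to the stop at the end of the rear deck, so that the old filter lies open. Only press and push with the fingertips: the cover stays down on the pump and is not lifted, and the new filter lying beside the pump and the standing tube are left where they are.

Things in the scene. Friction and masses are not known exactly. Their poses are not given: they have to be found in the camera images.
- vacuum_pump: the pump: long low white case on a grey base, fixed. Origin on the bench under the middle of the seated cover's front edge; +x the way the cover slides off (away from the robot, give or take its turn), +y left, z up. All mm below are in this frame. Case x -85..220, y -70..70, flat deck at z 60; a gauge stands 8 out of the front face.
- well (a point): middle of the mouth of the filter well, x 51, y 0, z 60 (well x 16..86, y -40..40); the old pleated filter lies in it, top 3 mm below the deck. The cover is seated over it at x 0..100. Guide rails 10 mm high stand at y +-52..61, x 2..92, with lips reaching in to y +-47 over the cover's flanges
- park_stop (a point): foot of the stop at the end of the rear deck, x 214, y 0, z 60: a bar 8 mm high across the deck. The rear deck runs level from the seat to it between guides 5 mm high; the cover meets the stop after sliding 114 mm
- tab_pad (a point): middle of the top of the snap tab's ribbed thumb pad, 22 (x) by 30 mm (y), at x -16, y 0, z 72: 12 mm above the deck round it and 10 mm below the cover's top. The pad ends 5 mm before the cover's front face, so one fingertip can hold it down and push the cover; else nothing rises above the deck within 15 mm of it
- snap_tab (a joint): rad pressed: 0 rest, 0.10 hard stop (pad 6.6 mm down). Springy tongue hinged 66 mm before the pad; 1.5 N starts it, 4 N lets go, 6 N reaches the stop. Its hook holds the cover's front wall from behind; past 0.06 (4 mm) the cover is free. Let go, it springs up and locks again unless the cover has slid 5 mm; after 12 mm it springs up in front of the cover
- filter_cover: loose louvred grey cap over the well, 100 (x) x 90 (y; 102 over its side flanges) x 22 mm high, about 120 g, held only by the tab's hook and the lips; slides with 1.5 mm play. Origin at the middle of its underside, axes as the pump's: x 50, y 0, z 60 when seated, x 164 against the stop. It is off its seat from x 146
- cover_front (a point): middle of the cover's upright front face (facing -x, towards the tab), 14 mm above the cover's underside, z 74; the face is 90 wide and 22 high: push here
- power_rocker (a joint): rocker switch, rad: 0 on (start), 0.40 off, its hard stop. Black V-shaped key 36 (x) by 24 mm (y) left of the tab, turning about its middle at x -45, y 46. The half towards the cover slopes up to 7 mm above the middle; pressed down until it lies level (z 66) the pump is off. About 3 N; stays where it is left
- rocker_end (a point): point on top of the raised half of the rocker, near its end, x -32, y 46; z 71 when on, 66 when off: press straight down here
- new_filter: the new pleated filter cartridge, 66 x 74 x 17 mm, loose on the bench left of the pump; origin at the middle of its underside. Leave it
- tube: capped plastic tube, 33 mm wide, 112 mm high, standing on the bench right of the pump's rear; origin at the middle of its underside. Leave it
Things that resemble listed ones, but are neither listed nor needed, are in the scene too. What is shaped like the filter_cover but pink or turquoise is not meant.

How it is judged (in metres and radians):
On the way, in this order (a step that is already met when the one before it is completed fails the run):
1. the pump is switched off at its rocker, the cover still shut (value of joint power_rocker above 0.3 rad and x of filter_cover in the frame of vacuum_pump below 0.056 m), for 0.1 s.
2. the snap tab is pressed in until its hook lets go, the cover still on its seat (value of joint snap_tab above 0.055 rad and x of filter_cover in the frame of vacuum_pump below 0.065 m), for 0.04 s.
3. the cover is pushed off its seat, clear of the filter well and of the hold-down lips (x of filter_cover in the frame of vacuum_pump above 0.146 m), for 0.1 s.
At the end, for the whole second after the job is handed in: The rocker is off (over 0.3 rad), the cover lies flat and at rest on the rear deck between its guides, at least 96 mm back from its seat (origin at x = 146 to 172 mm in the pump's frame, within 10 mm of the middle line, 4 mm of deck height), and the snap tab has sprung back (x of filter_cover in the frame of vacuum_pump between 0.146 and 0.172 m and y of filter_cover in the frame of vacuum_pump between -0.01 and 0.01 m and z of filter_cover in the frame of vacuum_pump between 0.056 and 0.064 m and angle between filter_cover's own z axis and vertical below 0.08 rad and linear speed of filter_cover below 0.02 m/s and value of joint power_rocker above 0.3 rad and value of joint snap_tab below 0.03 rad); the robot touches nothing.
It fails at once if the cover is lifted or tipped up instead of pushed (12 mm off the deck, or tilted over 0.3 rad) (z of filter_cover in the frame of vacuum_pump above 0.072 m or angle between filter_cover's own z axis and vertical above 0.3 rad).
It fails at once if the new filter is moved (over 30 mm) (distance of new_filter from where it was at the start of the episode above 0.03 m).
It fails at once if the standing tube is moved (over 30 mm) or knocked over (distance of tube from where it was at the start of the episode above 0.03 m or angle between tube's own z axis and vertical above 0.4 rad).
It also fails if it takes over 38 s, if anything falls off the work surface, if the arm or the gripper's body presses on something with over 40 N, if the wrist force passes 120 N, or if a joint passes its speed limit or range.

## Working session

There is one attempt and no reset: what is moved stays moved. The work goes in short steps, Python scripts to look and compute and a shell command to move; the robot and the scene stay as the last step left them, time stands still between calls to the robot, and variables do not carry over. Pictures are saved under pics/ and viewed, about 8 in all and at most 12, crops included, and the job is handed in when it is done.

```bash
ls; mkdir -p pics; cat > h.py <<'E'
from cell import manip
import numpy as np, cv2
def save(p,n): cv2.imwrite('pics/'+n,p["pixels"][:,:,::-1])
def und(p,uv):
    K=np.array([[p['fx'],0,p['cx']],[0,p['fy'],p['cy']],[0,0,1.]])
    return cv2.undistortPoints(np.array(uv,float).reshape(-1,1,2),K,np.array([p['k1'],0,0,0.])).reshape(-1,2)
def ray_plane(p,uv,z,T=None):
    """pixels -> world points on plane z; T = camera to world"""
    T=np.linalg.inv(p['extrinsics']) if T is None else T
    n=und(p,uv); d=np.c_[n,np.ones(len(n))]@T[:3,:3].T; o=T[:3,3]
    return o+d*((z-o[2])/d[:,2])[:,None]
E
python3 - <<'E'
from h import *
print(manip.read_state())
for c in ("top","scene"):
    p=manip.camera(c); save(p,c+'.png'); print(c,p['k1'],p['fx'])
    for n in ("filter_cover","vacuum_pump","rocker_end","tab_pad","cover_front","well","park_stop","tube","new_filter"):
        print(n,[(np.round(d['location']).tolist(),round(d['conf'],2)) for d in manip.search_frame(p,n)][:3])
E
```

```text
pics
{'clock': 0.0, 'joints': array([-1.32261028e+00,  3.00500442e-01,  1.52161182e+00, -1.62464913e-05,
        1.32074321e+00, -6.65968825e-02]), 'qd': array([-8.48297084e-05,  7.30608235e-04, -7.30970531e-04,  1.22166825e-04,
        1.59447243e-04,  1.11922624e-03]), 'effort': array([-5.68965661e-04, -5.31808090e+01, -3.52734911e+01,  7.08033610e-02,
        2.44546984e-02, -5.98027577e-05]), 'eef_pos': array([ 170.20928904, -522.69637076,  204.85725008]), 'eef_rot': array([-3.14033158e+00, -6.83366514e-05,  3.14786919e-01]), 'wrist_force': array([-0.299378  , -0.02222327,  0.92230072]), 'moment': array([ 0.00303878, -0.05556164, -0.00837128]), 'finger_gap': 93.77792004662174}
top -0.10346121118264463 498.7952642958536
filter_cover [([414.0, 97.0, 22.0], 0.66), ([552.0, -95.0, 81.0], 0.63), ([606.0, 183.0, 21.0], 0.58)]
vacuum_pump [([577.0, -98.0, 58.0], 0.72)]
rocker_end [([465.0, -44.0, 66.0], 0.73), ([475.0, -91.0, 59.0], 0.73)]
tab_pad [([470.0, -91.0, 58.0], 0.74)]
cover_front [([609.0, 185.0, 27.0], 0.66), ([549.0, -96.0, 86.0], 0.62), ([410.0, 98.0, 22.0], 0.62)]
well [([
[... 159 characters left out ...]
, 0.26)]
new_filter [([574.0, 31.0, 12.0], 0.67)]
scene -0.05752357727491142 350.8018836745833
filter_cover [([608.0, 201.0, 22.0], 0.79), ([550.0, -85.0, 82.0], 0.64), ([408.0, 113.0, 19.0], 0.61)]
vacuum_pump [([545.0, -46.0, 60.0], 0.87)]
rocker_end [([464.0, -40.0, 68.0], 0.66), ([550.0, -84.0, 82.0], 0.31), ([476.0, -86.0, 56.0], 0.2)]
tab_pad [([476.0, -85.0, 56.0], 0.56)]
cover_front [([404.0, 110.0, 19.0], 0.81), ([549.0, -84.0, 85.0], 0.75), ([604.0, 199.0, 19.0], 0.66)]
well [([542.0, -40.0, 59.0], 0.67), ([640.0, -211.0, 84.0], 0.61)]
park_stop [([543.0, -45.0, 55.0], 0.68)]
tube [([546.0, -48.0, 64.0], 0.63), ([638.0, -210.0, 82.0], 0.59)]
new_filter [([572.0, 36.0, 17.0], 0.63)]
```

View pics/top.png

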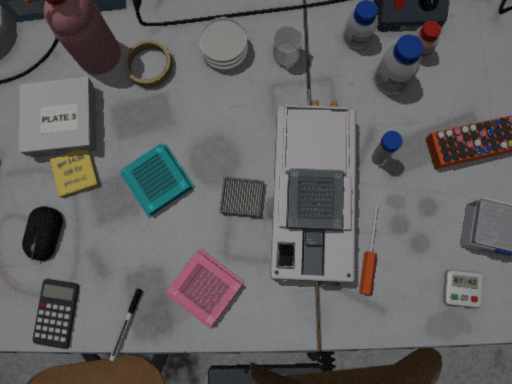

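```bash
python3 - <<'E'
from h import *
p=manip.camera("top")
for d in manip.masks_of(p,"filter_cover")[:4]:
    m=d['mask'].astype(np.uint8); r=cv2.minAreaRect(cv2.findNonZero(m)); b=cv2.boxPoints(r)
    print(d['conf'],m.sum(),np.round(b).tolist(), ray_plane(p,b,82).round(1).tolist())
im=p['pixels'][:,:,::-1]; 
cv2.imwrite('pics/topc.png',cv2.resize(im[100:300,150:400],None,fx=3,fy=3,interpolation=cv2.INTER_CUBIC))
E
```

```text
0.87 3282 [[286.0, 167.0], [343.0, 167.0], [343.0, 230.0], [286.0, 230.0]] [[609.1, -50.9, 82.0], [606.7, -146.8, 82.0], [500.3, -141.2, 82.0], [502.7, -47.5, 82.0]]
0.74 2958 [[117.0, 171.0], [163.0, 140.0], [194.0, 186.0], [149.0, 217.0]] [[609.8, 236.4, 82.0], [662.7, 158.1, 82.0], [580.8, 103.7, 82.0], [529.6, 180.5, 82.0]]
0.69 3282 [[164.0, 294.0], [198.0, 247.0], [245.0, 281.0], [211.0, 328.0]] [[401.8, 154.0, 82.0], [477.9, 97.9, 82.0], [421.5, 21.8, 82.0], [347.1, 77.9, 82.0]]
```

The top view shows the white pump upright at about (272..356, 106..281). The grey cover is at (286..343, 167..230), the tab at about (313, 240), and the rocker at about (286, 254) on its left. The tube's blue cap is at (390, 140). The turquoise and pink look-alikes are on the left.

View pics/topc.png

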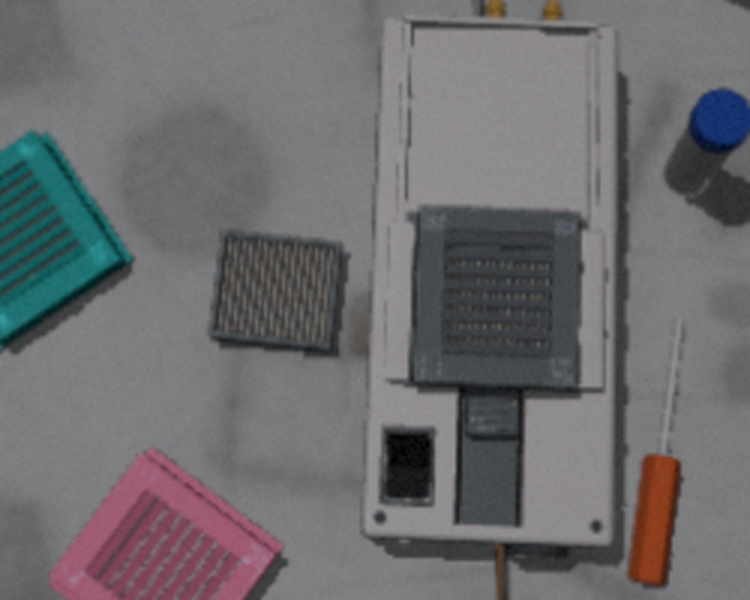

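The crop shows the deck corners at (362,535), (611,545), (386,20) and (616,28), the cover top at (412..580, 208..388), the pad at (467..520, 392..437) and the rocker frame at (383..435, 428..505). I'll fit the pump pose to these.

```bash
python3 - <<'E'
from h import *
from scipy.optimize import least_squares
p=manip.camera("top")
C=[((362,535),(-85,70,60)),((611,545),(-85,-70,60)),((386,20),(220,70,60)),((616,28),(220,-70,60)),
((412,383),(0,45,82)),((579,388),(0,-45,82)),((420,208),(100,45,82)),((580,212),(100,-45,82)),
((467,436),(-27,15,72)),((520,437),(-27,-15,72)),((408,466),(-45,46,64))]
uv=np.array([c[0] for c in C])/3+[150,100]; uv=uv-1/3
P=np.array([c[1] for c in C],float)
W=np.array([ray_plane(p,[u],q[2])[0] for u,q in zip(uv,P)])
def tr(t,P): c,s=np.cos(t[2]),np.sin(t[2]); return np.c_[t[0]+c*P[:,0]-s*P[:,1],t[1]+s*P[:,0]+c*P[:,1]]
f=least_squares(lambda t:(tr(t,P)-W[:,:2]).ravel(),[500,-95,0],loss='soft_l1',f_scale=3)
print(f.x,np.degrees(f.x[2])); print((tr(f.x,P)-W[:,:2]).round(1).tolist())
print(tr(f.x,np.array([[-32,46,71],[-16,0,72],[0,0,74],[114,0,74.]])).round(1))
E
```

```text
[ 5.04118202e+02 -9.50481090e+01 -6.72290813e-02] -3.8519426194812834
[[-1.5, 0.4], [-1.9, -1.5], [2.7, 2.0], [1.7, -1.9], [0.1, -0.9], [-0.9, 0.8], [1.4, 0.1], [-0.0, -0.2], [0.1, 0.8], [-0.6, 0.1], [-0.6, 0.2]]
[[ 475.3  -47. ]
 [ 488.2  -94. ]
 [ 504.1  -95. ]
 [ 617.9 -102.7]]
```

Residuals are within 3 mm. I'll approach above the rocker with the fingers shut and the tool yaw turned to the pump's (spin -22).

```bash
python3 -m crank '[{"offset":[0.02,0.03,0],"spin":-3},{"offset":[0.04,0.062,0],"spin":-6},{"offset":[0.06,0.094,0],"spin":-9},{"offset":[0.08,0.125,0],"spin":-12},{"offset":[0.1,0.156,0],"spin":-15},{"offset":[0.12,0.187,0],"spin":-18},{"offset":[0.14,0.218,0],"spin":-20},{"offset":[0.152,0.238,0],"spin":-22}]' 0 20
python3 -m crank '[{"offset":[0.02,0.03,0],"spin":0},{"offset":[0.04,0.062,0],"spin":0},{"offset":[0.06,0.094,-0.01],"spin":0},{"offset":[0.08,0.125,-0.02],"spin":0},{"offset":[0.1,0.156,-0.03],"spin":0},{"offset":[0.12,0.187,-0.04],"spin":0},{"offset":[0.14,0.218,-0.05],"spin":0},{"offset":[0.148,0.233,-0.055],"spin":0}]'
python3 - <<'E'
from h import *
from scipy.spatial.transform import Rotation as R
s=manip.read_state(); p=manip.camera("wrist"); save(p,'w1.png')
T=np.eye(4); T[:3,:3]=R.from_euler('xyz',s['eef_rot']).as_matrix(); T[:3,3]=s['eef_pos']
T=T@p['hand_eye']; print(s['clock'],s['eef_pos'],s['eef_rot'],s['wrist_force'],s['finger_gap']); print(T.round(3).tolist())
n=[475.3,-47],[488.2,-94]
for q in ([475.3,-47,71],[488.2,-94,72],[504.1,-95,74]):
    c=np.linalg.inv(T)@np.r_[q,1]; a=c[:2]/c[2]; a=a*(1+p['k1']*(a@a)); print(a*[p['fx'],p['fy']]+[p['cx'],p['cy']])
E
```

```text
clock: 1.82
eef_pos: [323.4, -282.6, 205.7]
eef_rot: [3.142, -0.001, -0.07]
wrist_force: [-0.3, 0.1, 0.4]
finger_gap: 44.0
clock: 2.48
eef_pos: [472.5, -46.5, 149.6]
eef_rot: [-3.141, 0.0, -0.068]
wrist_force: [-0.4, -0.2, 0.2]
finger_gap: 0.3
2.4833 [472.5266505  -46.5176257  149.64190198] [-3.14123057e+00  3.26000453e-05 -6.79647004e-02] [-0.43367647 -0.17858841  0.18191282] 0.3388956253704773
[[-0.068, -0.97, -0.235, 540.639], [-0.998, 0.067, 0.016, -51.112], [0.0, 0.236, -0.972, 328.711], [0.0, 0.0, 0.0, 1.0]]
[260.64885648 189.01999021]
[310.90921204 172.24915052]
[311.90540073 155.20078878]
```

View pics/w1.png

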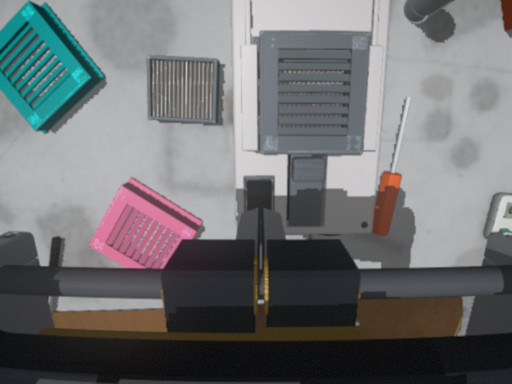

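The wrist view shows the cover front edge at row ~153, the pad at about (310,168) and the rocker at about (260,190). My projections (311,155), (311,172) and (261,189) agree to within 2–4 px, so I'll descend and press the rocker.

```bash
python3 -m crank '[{"offset":[0.002,0,-0.015],"spin":0},{"offset":[0.003,-0.0005,-0.03],"spin":0},{"offset":[0.003,-0.0005,-0.045],"spin":0},{"offset":[0.003,-0.0005,-0.06],"spin":0},{"offset":[0.003,-0.0005,-0.07],"spin":0},{"offset":[0.003,-0.0005,-0.075],"spin":0},{"offset":[0.003,-0.0005,-0.076],"spin":0},{"offset":[0.003,-0.0005,-0.076],"spin":0}]'
python3 -m crank '[{"offset":[0,0,-0.001],"spin":0},{"offset":[0,0,-0.002],"spin":0},{"offset":[0,0,-0.003],"spin":0},{"offset":[0,0,-0.004],"spin":0},{"offset":[0,0,-0.005],"spin":0},{"offset":[0,0,-0.006],"spin":0},{"offset":[0,0,-0.007],"spin":0},{"offset":[0,0,-0.007],"spin":0}]'
```

```text
clock: 3.2
eef_pos: [475.7, -46.3, 73.3]
eef_rot: [-3.141, 0.001, -0.067]
wrist_force: [-0.0, -0.7, 0.0]
finger_gap: 0.6
clock: 3.87
eef_pos: [475.8, -46.3, 66.3]
eef_rot: [-3.141, 0.001, -0.067]
wrist_force: [3.2, 0.0, 2.5]
finger_gap: 0.6
```

Force is 2.5 N at z 66.3, so the key isn't at its hard stop yet. I'll press slightly further.

```bash
python3 -m crank '[{"offset":[0,0,-0.0005],"spin":0},{"offset":[0,0,-0.001],"spin":0},{"offset":[0,0,-0.0015],"spin":0},{"offset":[0,0,-0.0015],"spin":0},{"offset":[0,0,-0.0015],"spin":0},{"offset":[0,0,-0.0015],"spin":0},{"offset":[0,0,-0.0015],"spin":0},{"offset":[0,0,-0.0015],"spin":0}]'
```

```text
clock: 4.53
eef_pos: [476.0, -46.3, 65.6]
eef_rot: [-3.141, 0.0, -0.067]
wrist_force: [-1.8, 0.6, 15.2]
finger_gap: 0.2
```

The force rose to 15 N at z 65.6, which is the hard stop. Next: up, across above the tab, and a look.

```bash
python3 -m crank '[{"offset":[0,0,0.01],"spin":0},{"offset":[0,0,0.025],"spin":0},{"offset":[0,-0.008,0.04],"spin":0},{"offset":[0.004,-0.02,0.044],"spin":0},{"offset":[0.008,-0.032,0.044],"spin":0},{"offset":[0.012,-0.042,0.044],"spin":0},{"offset":[0.014,-0.048,0.044],"spin":0},{"offset":[0.014,-0.048,0.044],"spin":0}]'
python3 - <<'E'
from h import *
s=manip.read_state(); p=manip.camera("wrist"); print(s['eef_pos'],s['wrist_force'])
im=p['pixels'][:,:,::-1]; cv2.imwrite('pics/w2.png',cv2.resize(im[90:290,130:380],None,fx=3,fy=3,interpolation=cv2.INTER_CUBIC))
E
```

```text
clock: 5.2
eef_pos: [489.9, -95.6, 108.6]
eef_rot: [-3.141, 0.002, -0.069]
wrist_force: [0.2, 1.0, -0.2]
finger_gap: 0.3
[489.90773885 -95.59060756 108.56884537] [ 0.18845102  1.03744883 -0.19672763]
```

View pics/w2.png

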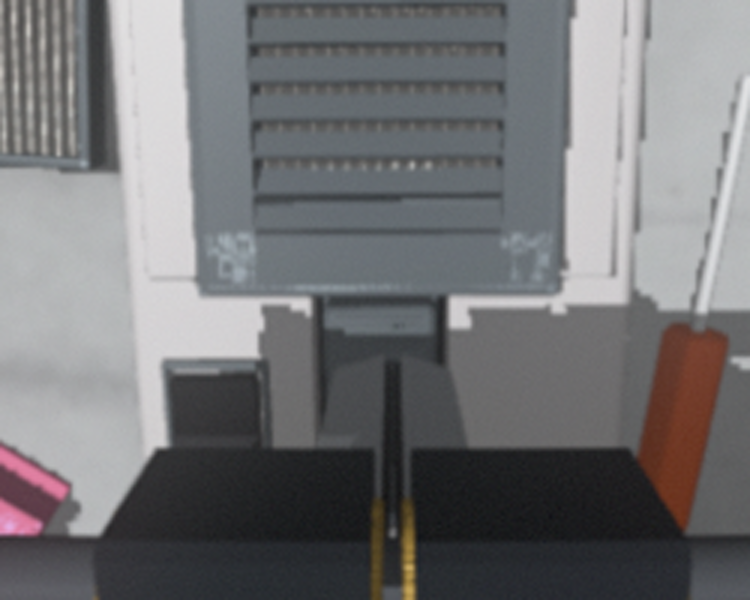

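The rocker's raised half (crop 165–268, 360–450) now lies flat inside its frame, and the cover is still seated. The fingertip (column 392) sits ~2 mm right of the pad middle (382). I'll correct that, descend onto the pad and press.

```bash
python3 -m crank '[{"offset":[0,0.001,-0.01],"spin":0},{"offset":[0,0.002,-0.02],"spin":0},{"offset":[0,0.002,-0.028],"spin":0},{"offset":[0,0.002,-0.032],"spin":0},{"offset":[0,0.002,-0.034],"spin":0},{"offset":[0,0.002,-0.034],"spin":0},{"offset":[0,0.002,-0.034],"spin":0},{"offset":[0,0.002,-0.034],"spin":0}]'
python3 -m crank '[{"offset":[0,0,-0.0015],"spin":0},{"offset":[0,0,-0.003],"spin":0},{"offset":[0,0,-0.0045],"spin":0},{"offset":[0,0,-0.006],"spin":0},{"offset":[0,0,-0.007],"spin":0},{"offset":[0,0,-0.0075],"spin":0},{"offset":[0,0,-0.008],"spin":0},{"offset":[0,0,-0.008],"spin":0}]'
```

```text
clock: 5.92
eef_pos: [489.9, -92.9, 75.0]
eef_rot: [-3.141, 0.001, -0.068]
wrist_force: [-0.2, 0.0, -0.1]
finger_gap: 1.0
clock: 6.58
eef_pos: [490.9, -93.0, 67.6]
eef_rot: [-3.141, -0.002, -0.068]
wrist_force: [3.9, 0.6, 6.4]
finger_gap: 0.4
```

```bash
python3 -m crank '[{"offset":[0,0,-0.0005],"spin":0},{"offset":[0,0,-0.001],"spin":0},{"offset":[0,0,-0.0015],"spin":0},{"offset":[0,0,-0.002],"spin":0},{"offset":[0,0,-0.002],"spin":0},{"offset":[0,0,-0.002],"spin":0},{"offset":[0,0,-0.002],"spin":0},{"offset":[0,0,-0.002],"spin":0}]'
```

```text
clock: 7.25
eef_pos: [491.3, -93.1, 66.1]
eef_rot: [-3.141, -0.003, -0.068]
wrist_force: [1.1, 0.5, 7.7]
finger_gap: 0.3
```

7.7 N at z 66.1 means the tab is at its stop. Keeping it down, I'll push the cover along the pump's +x.

```bash
python3 -m crank '[{"offset":[0.002,0,-0.001],"spin":0},{"offset":[0.005,-0.0003,-0.001],"spin":0},{"offset":[0.008,-0.0005,-0.001],"spin":0},{"offset":[0.011,-0.0007,-0.001],"spin":0},{"offset":[0.014,-0.0009,-0.001],"spin":0},{"offset":[0.017,-0.0011,-0.001],"spin":0},{"offset":[0.02,-0.0013,-0.001],"spin":0},{"offset":[0.022,-0.0015,-0.001],"spin":0}]'
python3 - <<'E'
from h import *
s=manip.read_state(); p=manip.camera("wrist"); print(s['eef_pos'],s['wrist_force'])
im=p['pixels'][:,:,::-1]; cv2.imwrite('pics/w3.png',cv2.resize(im[90:290,130:380],None,fx=3,fy=3,interpolation=cv2.INTER_CUBIC))
E
```

```text
clock: 7.92
eef_pos: [512.8, -94.6, 64.8]
eef_rot: [-3.141, -0.001, -0.068]
wrist_force: [-3.2, 0.2, 3.0]
finger_gap: 0.0
[512.78506539 -94.56597934  64.77805983] [-3.19961854  0.17445922  3.04058142]
```

View pics/w3.png

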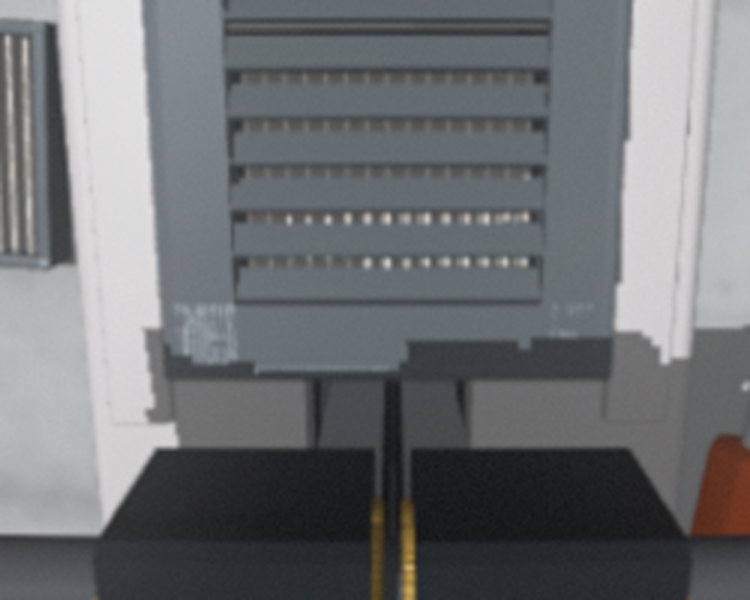

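The cover has slid ~12–16 mm, visible as the gap from the rail's front end (row 420) to the cover front (row 378), and it lies flat. Continuing the push.

```bash
python3 -m crank '[{"offset":[0.005,-0.0004,0.001],"spin":0},{"offset":[0.011,-0.0009,0.002],"spin":0},{"offset":[0.018,-0.0014,0.003],"spin":0},{"offset":[0.025,-0.0019,0.003],"spin":0},{"offset":[0.032,-0.0025,0.003],"spin":0},{"offset":[0.039,-0.003,0.003],"spin":0},{"offset":[0.046,-0.0035,0.003],"spin":0},{"offset":[0.052,-0.004,0.003],"spin":0}]'
python3 -m crank '[{"offset":[0.006,-0.0004,0],"spin":0},{"offset":[0.012,-0.0009,0],"spin":0},{"offset":[0.018,-0.0013,0],"spin":0},{"offset":[0.024,-0.0018,0],"spin":0},{"offset":[0.029,-0.0021,0],"spin":0},{"offset":[0.034,-0.0025,0],"spin":0},{"offset":[0.038,-0.0028,0],"spin":0},{"offset":[0.04,-0.003,0],"spin":0}]'
```

```text
clock: 8.63
eef_pos: [565.9, -98.6, 67.7]
eef_rot: [-3.141, -0.001, -0.068]
wrist_force: [-0.9, -0.5, 1.3]
finger_gap: 0.2
clock: 9.3
eef_pos: [606.4, -101.6, 67.7]
eef_rot: [-3.141, -0.001, -0.068]
wrist_force: [-2.4, 0.1, 2.9]
finger_gap: 0.4
```

```bash
python3 -m crank '[{"offset":[0.001,0,0],"spin":0},{"offset":[0.002,-0.0001,0],"spin":0},{"offset":[0.003,-0.0002,0],"spin":0},{"offset":[0.0035,-0.0002,0],"spin":0},{"offset":[0.004,-0.0003,0],"spin":0},{"offset":[0.0045,-0.0003,0],"spin":0},{"offset":[0.005,-0.0003,0],"spin":0},{"offset":[0.005,-0.0003,0],"spin":0}]'
```

```text
clock: 9.97
eef_pos: [610.2, -102.0, 67.7]
eef_rot: [-3.141, 0.002, -0.068]
wrist_force: [-11.8, 0.2, 6.4]
finger_gap: 0.4
```

The -11.8 N in x at x 610.2 (expected 609.9) means the cover is against the stop. I'll back off, then rise and retreat for a final check.

```bash
python3 -m crank '[{"offset":[-0.004,0.0003,0],"spin":0},{"offset":[-0.01,0.0007,0],"spin":0},{"offset":[-0.015,0.001,0.005],"spin":0},{"offset":[-0.015,0.001,0.025],"spin":0},{"offset":[-0.015,0.001,0.05],"spin":0},{"offset":[-0.015,0.001,0.08],"spin":0},{"offset":[-0.015,0.001,0.11],"spin":0},{"offset":[-0.015,0.001,0.14],"spin":0}]'
python3 -m crank '[{"offset":[-0.02,0,0],"spin":0},{"offset":[-0.05,0,0],"spin":0},{"offset":[-0.08,0,0],"spin":0},{"offset":[-0.11,0,0],"spin":0},{"offset":[-0.14,0,0],"spin":0},{"offset":[-0.17,0,0],"spin":0},{"offset":[-0.19,0,0],"spin":0},{"offset":[-0.2,0,0],"spin":0}]'
python3 - <<'E'
from h import *
from scipy.spatial.transform import Rotation as R
s=manip.read_state(); p=manip.camera("wrist"); t=manip.camera("top"); print(s['eef_pos'],s['wrist_force'])
a=cv2.resize(p['pixels'][:280,120:400],(400,400)); b=cv2.resize(t['pixels'][90:300,210:420],(400,400))
cv2.imwrite('pics/end.png',np.hstack([a,b])[:,:,::-1])
o=np.array([504.1,-95.05]); th=-.0672; Rm=np.array([[np.cos(th),-np.sin(th)],[np.sin(th),np.cos(th)]])
for d in manip.masks_of(t,"filter_cover")[:4]:
    m=d['mask'].astype(np.uint8); q=cv2.boxPoints(cv2.minAreaRect(cv2.findNonZero(m)))
    print(d['conf'],((ray_plane(t,q,82)[:,:2]-o)@Rm).round(1).tolist())
E
```

```text
clock: 10.63
eef_pos: [594.8, -100.9, 209.6]
eef_rot: [-3.141, 0.001, -0.068]
wrist_force: [0.1, 0.1, 0.3]
finger_gap: 0.7
clock: 11.3
eef_pos: [392.8, -100.7, 210.1]
eef_rot: [-3.141, -0.0, -0.069]
wrist_force: [-0.3, -0.0, 0.3]
finger_gap: 0.4
[ 392.84782269 -100.74428307  210.10314935] [-0.27295669 -0.03673359  0.32376981]
0.74 [[83.2, 338.1], [141.8, 259.8], [63.2, 201.8], [6.3, 278.7]]
0.7 [[-116.5, 241.4], [-39.1, 189.9], [-91.5, 111.6], [-167.2, 163.2]]
0.66 [[108.5, 51.1], [215.7, 50.7], [215.8, -51.9], [108.8, -48.8]]
```

View pics/end.png

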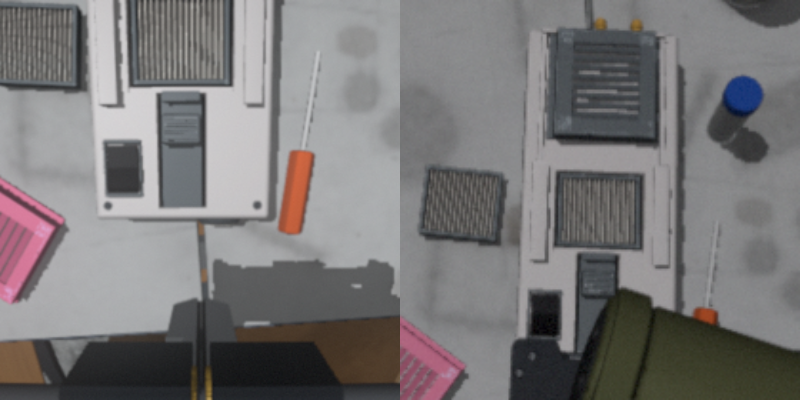

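The picture shows the cover at the end of the rear deck, right panel (550..658, 28..138), square between its guides. The old filter is open in the well, the tab pad is up and clear, the rocker's cover-side half is flat, and the new filter and tube are in place. Handing in.

```bash
python3 -c "
from cell import manip
print(manip.sign_off(), manip.read_state()['clock'])"
```

```text
the job is handed in; nothing more can be done
the job is handed in; nothing more can be done
```

The job is done and handed in: the pump is switched off, and the cover is pushed back to the stop, with the old filter lying open. It took about 11 s of the 38 s allowed; the hand-in gave no verdict.

- **Rocker:** I pressed it to its hard stop (15 N at z 65.6). It looked flat in the pictures afterwards.
- **Tab and cover:** I held the tab at its stop (about 8 N) and pushed the cover with the shut fingertips until the force rose to 12 N at the stop. That came within 1 mm of where I expected it.
- **Last checks:** In the final top view the cover spans about x 108–216, so its middle is at about x 162 (164 expected), and it sits within about 1 mm of the middle line. The tab looks sprung back, the new filter and tube look unmoved, and the arm is clear with about 0 N.

No check failed. I judged the rocker and tab from force and pictures, because their joint angles can't be read directly.

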